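# Load the ribbon cassette and hold the tension arm back

## Task

Get the wristband feed unit ready for threading: slide the flat ribbon cassette down into the unit's tight slot until it is fully home, and let go of it. Then push the sprung tension arm back, at its upright roller post, past the click of its ratchet pawl and about a centimetre further, and keep holding it there with the gripper, so that you and not the pawl hold the arm; the job finishes while you are still holding. Leave everything else on the table where it stands.

Things in the scene. Friction and masses are not known exactly. Their poses are not given: they have to be found in the camera images.
- cassette: Loose ribbon cassette: a plain grey flat slab 90 (x) x 18 (y) x 70 (z) mm with two pale round hubs on each flat face, about 0.15 kg, standing on its long narrow edge on the table. Origin: centre of its underside; x along its length, y across its 18 mm thickness, z up. Both ways round fit. Grip it across the 18 mm near its upper edge.
- feeder: Open wristband feed unit, fixed to the table: grey base plate 180 (x) x 240 (y) x 10 mm, cassette slot on its left (+y) half, tension arm on its right half, a low idler block (34 mm high) between. Origin: centre of its underside, on the table; x away from the robot, y left, z up; turned by up to 0.2 rad.
- slot (a point): Centre of the slot's floor, 14 mm above the table; axes as feeder. Slot in a grey block 110 x 38 mm, top 46 mm above the table: 92.5 mm along the unit's x by 20.5 mm along its y, 32 mm deep, straight down, 4 mm chamfer at the mouth. The cassette is home when its underside stands on this floor (its top 84 mm above the table).
- tension_arm: Flat aluminium tension arm with its roller post; origin on its hinge axis at table height (the hinge is 65 mm to +x and 30 mm to -y of the unit's centre); its -x axis runs along the arm to the post.
- post_foot (a point): Upright white roller post near the free end of the tension arm: cylinder 16 mm in diameter, 41 mm tall, 82 mm from the arm's pivot; does not spin. This point: on its axis at its foot, 25 mm above the table; top 66 mm above the table.
- post_top (a point): Centre of the roller post's top, 66 mm above the table.
- pivot (a point): Axis of the tension arm's vertical hinge, at the height of the arm's upper face (25 mm above the table); 65 mm behind (+x) and 30 mm right (-y) of the unit's centre.
- tension_angle (a joint): Tension arm angle, rad (bar 110 x 13 mm, 17 to 25 mm above table). 0 = rest, arm pointing from pivot along the unit's -x; grows as the post goes to the unit's -y (anticlockwise from above). Spring back to 0: about 5 N at the post, 11 N at 0.55. From 0.28 it lifts the pawl (some N more); click at about 0.39, where the pawl would catch it. Stop 0.65. Hold it beyond 0.43, best near 0.53.
- pawl_travel (a joint): Travel of the small steel spring pawl in its guide at the front right of the base, m: 0 at rest (inward, behind or before the pin), up to about 0.005 while the arm's pin rides over it. Its top and its guide reach 28 mm above the table.
- vial_0: Bystander: brown vial with a red cap, 23 mm in diameter, 46 mm tall, standing between the cassette and the unit; origin under its centre.
- swab_box: Bystander: open carton of swabs, 61 x 62 x 59 mm, to the right of the unit; origin under its centre.
- marker: Bystander: marker pen, 132 mm long, 14 mm thick, lying left of the cassette; origin under its centre.
- tape_roll: Bystander: roll of white tape lying flat, 58 mm across, 25 mm tall, behind the unit to the right; origin under its centre.
- specimen_cup_0: Bystander: lidded specimen cup, 61 mm across, 66 mm tall, behind the unit; origin under its centre.
- specimen_cup_1: Bystander: lidded specimen cup, 61 mm across, 66 mm tall, behind the unit, right of the other; origin under its centre.

How it is judged (in metres and radians):
On the way, in this order (a step that is already met when the one before it is completed fails the run):
1. the cassette stands fully home in the slot, let go, with the tension arm still at rest (z of cassette in the frame of slot between -0.004 and 0.003 m and horizontal distance between cassette and slot below 0.005 m and angle between cassette's own z axis and vertical below 0.08 rad and angle between the x axis of cassette and the x axis of feeder, either way round below 0.08 rad and contact force between the fingers and cassette below 0.2 N and value of joint tension_angle below 0.15 rad), for 0.2 s.
2. the tension arm is pushed back past the click, the pawl has snapped home behind it, and the fingers hold it (value of joint tension_angle above 0.43 rad and value of joint pawl_travel below 0.002 m and contact force between the fingers and tension_arm above 3 N), for 0.3 s.
At the end, for the whole second after the job is handed in: Cassette in the slot: within 3 mm of its floor, 5 mm of its centre, upright and in line (0.08 rad), not touched. Tension arm held still beyond 0.43 rad by the fingers (over 3 N), the pawl back home (under 2 mm) behind the pin (all of step 2 and z of cassette in the frame of slot between -0.004 and 0.003 m and horizontal distance between cassette and slot below 0.005 m and angle between cassette's own z axis and vertical below 0.08 rad and angle between the x axis of cassette and the x axis of feeder, either way round below 0.08 rad and contact force between the fingers and cassette below 0.2 N and velocity of joint tension_angle between -0.1 and 0.1 rad/s); the arm keeps its last pose, push and grip.
It fails at once if a bystander (vial, swab carton, marker, tape roll, specimen cups) is shifted by more than 30 mm (distance of any of vial_0, swab_box, marker, tape_roll, specimen_cup_0, specimen_cup_1 from where it was at the start of the episode above 0.03 m).
It also fails if it takes over 53 s, if anything falls off the work surface, if the arm or the gripper's body presses on something with over 40 N, if the wrist force passes 120 N, or if a joint passes its speed limit or range.

## Robot

A 6-joint arm with a two-finger parallel gripper is mounted at the origin on a cart in front of the work surface, level with it; the furniture and walls round the work are solid. World frame = base frame: x ahead of the robot, y to its left, z up, the work surface at z = 0. Lengths are in mm, angles in rad, forces in N, time in s.
With the tool pointing down it reaches from about 275 to 1000 mm from the base axis. Payload 8.4 kg.
Tool frame: the origin (TCP) lies where the fingers leave the gripper's body, on its centre line; the fingertips stand 73 mm ahead of it and the grasp point (between the pads) lies 54 mm ahead of it (grip_point_offset is the distance from the TCP to the grasp point, in mm); z points along the fingers, y is the direction in which the jaws open and shut (so a half turn about z gives the same grasp; the last joint's range is limited). The gripper opens to 85 mm and grips with 20 to 120 N. Pads are 22 mm wide; open, the fingers measure 114 mm over their backs; the gripper's body (76 mm by 85 mm) begins 54 mm behind the grasp point. The pads swing forward as they close: fully open they stand 13 mm farther back than shut.
Start: joints at [-1.278, 0.353, 1.633, -0, 1.155, -0.002], TCP at [181.591, -598.041, 303.881] pointing down, gripper open.
Joint ranges: [-2.63, 2.63], [-0.92, 2.1], [0.06, 2.66], [-1.3, 4.44], [0, 2.69], [-3.02, 3.02]. Speed limits (rad/s): [2.22, 2.22, 2.79, 3.14, 3.14, 3.14].

## Interface

Orientations are given as [roll, pitch, yaw] about the fixed x, y, z axes, in that order (R = Rz(yaw) Ry(pitch) Rx(roll)).
In Python, from rig import sense, grab_frame, sign_off, grip_point_offset gives the robot as it stands. The module is installed in compiled form; this text tells all that it offers.
- The arm moves only by the tool drive_tool, never from a script. Its argument "targets" is one flat list of numbers, 7 for each row, row after row: the shift along the tool's x, y, z in m, then the turn, a rotation vector about the tool's x, y, z in rad, then the opening, from 0 (shut) to 1 (fully open). In form: [tx, ty, tz, wx, wy, wz, grip, tx, ty, tz, wx, wy, wz, grip, ...]. A call has 1 to 12 rows; each row is the pose to reach, as a shift and turn from the pose commanded when the call began, along the tool's axes at that moment; what a row does not reach only later rows make up. A row lasts 1/12 s, in which the tool goes at most 41.7 mm and 7.16 degrees, less where a joint would pass 70% of its speed; a pose out of reach is approached as far as the arm can. A call with a gripper value outside its range is refused whole. The fingers move at their own pace and stop on an object; "force" is the grip in N (left out, the last holds). Time passes only in rows, so rows that repeat a pose let the fingers close. It gives the time, the measured TCP pose, the force and the opening at its end, in the units of the state.
- sense(): the state, without advancing time (a new reading comes with each control period).
- grab_frame(name): name is "side" or "top"; returns a dict with "color" (480x640x3 uint8, blue, green, red), "vertical_fov" (degrees; the focal length in pixels is half the picture's height over the tangent of half this angle, whatever the lens; pixels are square), "cx", "cy" (the principal point, pixels), "world_from_camera" (4x4, takes a point from camera to world coordinates). Camera axes: x right, y down, z forward; pixel columns grow to the right and rows downward; lengths in mm; the calibration is good to about 2 mm. A picture is of the moment at which its call begins. There is no depth.
- sign_off(): hands the job in, once; it reports no verdict.
The state is a dict: "clock": time; "qpos": joint angles; "qvel": joint speeds; "joint_efforts": joint torques, N m; "eef_pos": TCP position; "tcp_rot": TCP orientation; "contact_force": force on the tool from outside, world axes, zero at the start; "wrist_torque": the same for the moment, N m; "opening": opening from 0.0 (shut) to 1.0 (fully open).
Only numpy, scipy, OpenCV 4.12 (cv2) and the standard library are available. Lean on these libraries where they do the work, as an engineer would, in place of code of your own. Each camera call takes 0.05 s, during which the arm holds its last target. There are 200 camera calls.

## Working session

There is one attempt and no reset: what is moved stays moved. The work goes in short steps, Python scripts to look and compute and a tool call to move; the robot and the scene stay as the last step left them, time stands still between calls to the robot, and variables do not carry over. Pictures are saved under pics/ and viewed, about 8 in all and at most 12, crops included, and the job is handed in when it is done.

Besides the shell and the picture viewer there is one more tool, called after "Emit:" as name(argument=value, ...) on one line, values as JSON. drive_tool: Moves the arm, as the interface text tells. Its arguments: {"type":"object","properties":{"targets":{"type":"array"},"force":{"type":"number"}},"required":["targets"]}

```bash
mkdir -p pics; cat > h.py <<'E'
import numpy as np, cv2
from rig import sense, grab_frame, sign_off, grip_point_offset
def shot(n, f):
    d=grab_frame(n); cv2.imwrite('pics/'+f,d['color']); np.save('pics/'+n+'.npy',d,allow_pickle=True); return d
def load(n): return np.load('pics/'+n+'.npy',allow_pickle=True).item()
def ray(d,u,v):
    f=240/np.tan(np.radians(d['vertical_fov'])/2); T=np.array(d['world_from_camera'])
    r=T[:3,:3]@np.array([(u-d['cx'])/f,(v-d['cy'])/f,1]); return T[:3,3],r
def onz(d,u,v,z):
    o,r=ray(d,u,v); return o+r*(z-o[2])/r[2]
def proj(d,p):
    f=240/np.tan(np.radians(d['vertical_fov'])/2); T=np.array(d['world_from_camera'])
    c=T[:3,:3].T@(np.array(p)-T[:3,3]); return c[0]/c[2]*f+d['cx'],c[1]/c[2]*f+d['cy']
E
python3 - <<'E'
from h import *
for n in('top','side'):
    d=shot(n,n+'0.png'); print(n,d['vertical_fov'],d['cx'],d['cy'],np.round(d['world_from_camera'],3))
s=sense(); print(s, grip_point_offset)
E
```

```text
top 52.49575423613334 314.6645548089929 230.59376650841878 [[ 1.100000e-02 -9.840000e-01  1.800000e-01  3.691590e+02]
 [-1.000000e+00 -1.500000e-02 -2.200000e-02  2.373000e+01]
 [ 2.400000e-02 -1.800000e-01 -9.830000e-01  1.261054e+03]
 [ 0.000000e+00  0.000000e+00  0.000000e+00  1.000000e+00]]
side 51.4696064263059 317.1078334323653 241.15073060006776 [[-5.85000e-01 -4.94000e-01  6.43000e-01 -1.51934e+02]
 [-8.11000e-01  3.62000e-01 -4.59000e-01  5.41397e+02]
 [-6.00000e-03 -7.90000e-01 -6.13000e-01  7.76941e+02]
 [ 0.00000e+00  0.00000e+00  0.00000e+00  1.00000e+00]]
{'clock': 0.1, 'qpos': array([-1.27839354e+00,  3.53588965e-01,  1.63407660e+00, -1.91710689e-06,
        1.15519899e+00, -2.39775994e-03]), 'qvel': array([ 0.00033849, -0.00052044, -0.00341554, -0.00137667,  0.0007671 ,
        0.0001119 ]), 'joint_efforts': array([ 1.54629101e-04, -6.06355906e+01, -3.42817926e+01, -5.08963069e-05,
        3.97556156e-03, -2.78687239e-06]), 'eef_pos': array([ 181.49444275, -597.70652149,  303.22319891]), 'tcp_rot': array([-3.14032075e+00, -1.29678973e-06,  2.94801322e-01]), 'contact_force': array([ 0.81378557, -0.62167345, -1.12301366]), 'wrist_torque': array([-0.00404199, -0.02970564,  0.03180485]), 'opening': 0.9952245629594373} 53.900000000000006
```

View pics/top0.png

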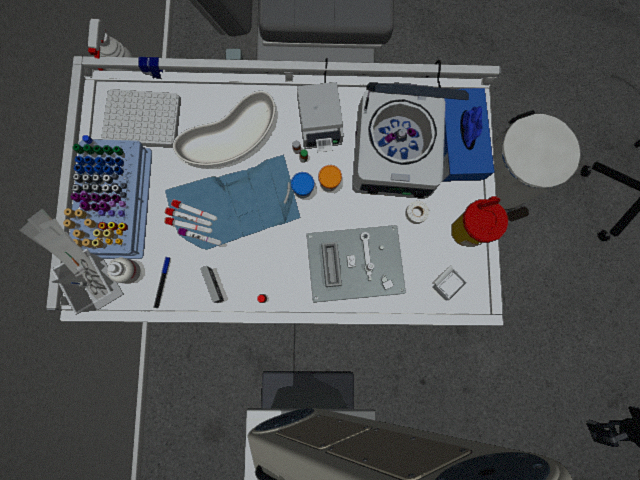

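View pics/side0.png

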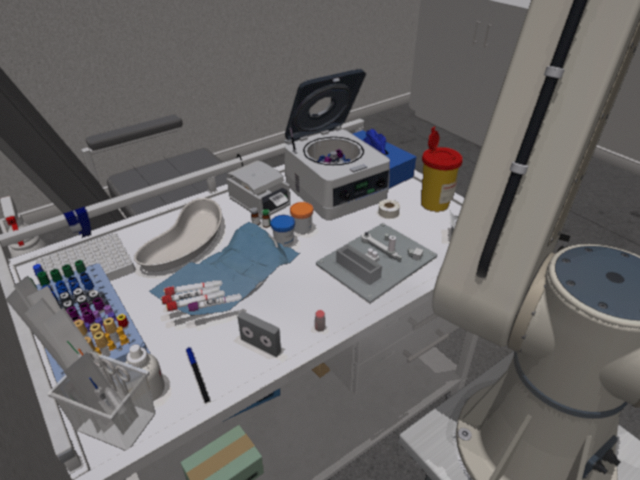

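The top view shows the cassette at about (212,284), the vial at (262,298), the unit centred at about (357,263), the slot at (332,265) and the arm's hinge and post at about (366,237) and (368,275). In the side view the cassette is at (260,334) and the unit at (376,260). Next I'll take enlarged crops.

```bash
python3 - <<'E'
from h import *
t=load('top')['color'];s=load('side')['color']
a=cv2.resize(t[215:310,190:290],None,fx=4,fy=4,interpolation=2)
b=cv2.resize(t[215:310,300:410],None,fx=3.6,fy=4,interpolation=2)
c=cv2.resize(s[300:365,225:295],None,fx=3.2,fy=3.2,interpolation=2)
e=cv2.resize(s[220:300,310:440],None,fx=3.2,fy=3.2,interpolation=2)
b=cv2.resize(t[215:310,300:410],None,fx=3.6,fy=3.6,interpolation=2)
im=np.zeros((600,800,3),np.uint8)
a=cv2.resize(t[255:310,195:275],None,fx=4,fy=4,interpolation=2)
b=cv2.resize(t[220:305,300:410],None,fx=4,fy=4,interpolation=2)
c=cv2.resize(s[300:360,225:295],None,fx=4,fy=4,interpolation=2)
e=cv2.resize(s[220:300,312:440],None,fx=3.2,fy=3.2,interpolation=2)
for i,x,y in((a,0,0),(b,330,0),(c,0,345),(e,330,344)): im[y:y+i.shape[0],x:x+i.shape[1]]=i[:600-y,:800-x]
cv2.imwrite('pics/z.png',im)
# plate outline in top
hsv=cv2.cvtColor(t,cv2.COLOR_BGR2HSV); print(hsv[290,330],hsv[284,212],hsv[298,235],hsv[275,212])
E
```

```text
[ 93  18 125] [120   9 135] [116  11 185] [90 23 34]
```

View pics/z.png

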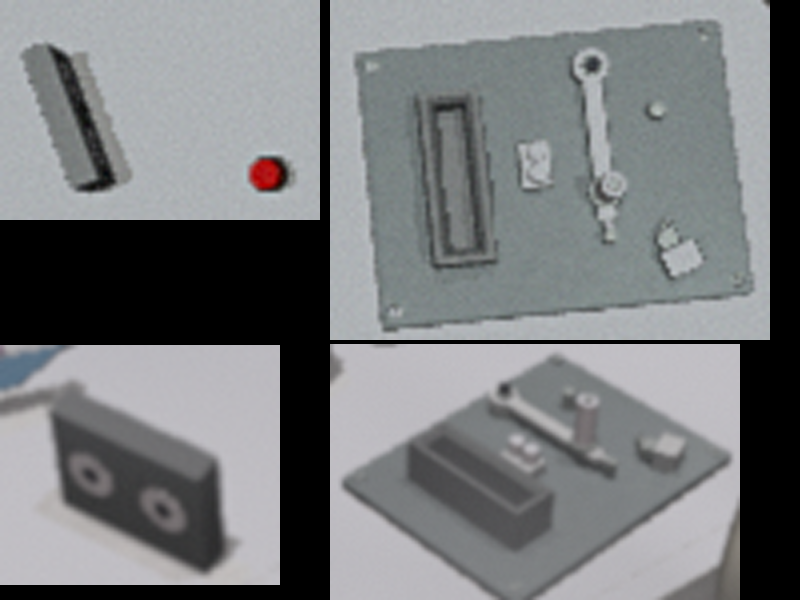

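Crop: the cassette's light top strip runs from about (201,267) to (217,302) in top pixels, with its dark right face beside it. The plate, the slot block (415–495, 95–265 in the crop) and the post at crop (612,184) are all clear. Measuring.

```bash
python3 - <<'E'
from h import *
d=load('top');t=d['color'];g=cv2.GaussianBlur(cv2.cvtColor(t,cv2.COLOR_BGR2GRAY),(3,3),0)
def rect(m,off,z,name):
    c=max(cv2.findContours(m,cv2.RETR_EXTERNAL,2)[0],key=cv2.contourArea)
    P=np.array([onz(d,u+off[0],v+off[1],z)[:2] for u,v in c[:,0,:]],np.float32)
    r=cv2.minAreaRect(P); print(name,np.round(r[0],1),np.round(r[1],1),round(r[2],2),'->',np.round(np.radians(r[2]),3)); return r,P
# plate
x0,y0=298,215; m=(g[y0:308,x0:412]<165).astype(np.uint8)*255
m=cv2.morphologyEx(m,cv2.MORPH_CLOSE,np.ones((5,5)))
rect(m,(x0,y0),10,'plate')
# cassette top face
x0,y0=196,260; G=g[y0:306,x0:230]; 
m=((G>100)&(G<155)).astype(np.uint8)*255; m=cv2.morphologyEx(m,cv2.MORPH_OPEN,np.ones((3,3)))
r,P=rect(m,(x0,y0),70,'cassTop')
print(G[20,:],)
# vial red
hsv=cv2.cvtColor(t,cv2.COLOR_BGR2HSV); m=((hsv[280:310,250:275,1]>150)).astype(np.uint8); v,u=np.nonzero(m); print('vial',onz(d,u.mean()+250,v.mean()+280,46))
# slot interior/block outline in top crop pixel
for n,c,z in(('blk',[(415,95),(480,92),(495,262),(432,268)],46),('post',[(612,184)],66),('pivot',[(592,64)],25),('cassC',[(22,50),(48,44),(103,184),(74,190)],70)):
    ox,oy=(300,220) if n!='cassC' else (195,255); k=330 if n!='cassC' else 0
    p=np.array([onz(d,(a-k)/4+ox,b/4+oy,z) for a,b in c]); print(n,np.round(p[:,:2],1).tolist(),np.round(p.mean(0),1))
ds=load('side')
for n,c,z in(('post',[(588,400)],66),('blk',[(408,440),(442,428),(553,490),(513,513)],46)):
    p=np.array([onz(ds,(a-330)/3.2+312,(b-344)/3.2+220,z) for a,b in c]); print('side',n,np.round(p[:,:2],1).tolist(),np.round(p.mean(0),1))
p=np.array([onz(ds,a/4+225,(b-345)/4+300,70) for a,b in [(50,412),(82,388),(216,460),(208,483)]]); print('side cass',np.round(p,1).tolist(),p.mean(0))
E
```

```text
plate [ 514.6 -110. ] [184.  245.4] 6.17 -> 0.108
cassTop [453.6 253. ] [89.6 16.8] 23.02 -> 0.402
[176 175 175 176 176 176 177 169 146 126 120 121 123 125 126 114  78  46
  36  49  89 128 141 141 149 166 176 178 178 177 176 176 177 177]
vial [420.23093591 126.55505176  46.        ]
blk [[558.3, -20.1], [560.8, -61.2], [453.8, -70.8], [449.6, -31.6]] [505.6 -45.9  46. ]
post [[501.3, -141.6]] [ 501.3 -141.6   66. ]
pivot [[583.5, -135.1]] [ 583.5 -135.1   25. ]
cassC [[491.7, 275.1], [495.5, 259.5], [411.3, 222.3], [407.5, 239.5]] [451.5 249.1  70. ]
side post [[501.2, -142.8]] [ 501.2 -142.8   66. ]
side blk [[561.6, -23.1], [558.0, -52.0], [456.8, -71.1], [454.8, -32.5]] [507.8 -44.7  46. ]
side cass [[487.6, 276.2, 70.0], [492.5, 255.7, 70.0], [413.8, 227.7, 70.0], [403.9, 238.3, 70.0]] [449.4681701  249.46819457  70.        ]
```

Measurements agree with each other:
- Plate yaw is 0.108.
- Post and pivot match the given geometry to within 2 mm.
- Cassette is at (451.5, 250), yaw 0.402.
- Slot is at about (506, -46).

Moving above the cassette.

Emit:
drive_tool(targets=[0.505,-0.7325,0.1,0,0,-0.107,1,0.505,-0.7325,0.1,0,0,-0.107,1,0.505,-0.7325,0.1,0,0,-0.107,1,0.505,-0.7325,0.1,0,0,-0.107,1,0.505,-0.7325,0.1,0,0,-0.107,1,0.505,-0.7325,0.1,0,0,-0.107,1,0.505,-0.7325,0.1,0,0,-0.107,1,0.505,-0.7325,0.1,0,0,-0.107,1,0.505,-0.7325,0.1,0,0,-0.107,1,0.505,-0.7325,0.1,0,0,-0.107,1,0.505,-0.7325,0.1,0,0,-0.107,1,0.505,-0.7325,0.1,0,0,-0.107,1])

```text
clock: 1.1
eef_pos: [332.5, -122.8, 248.0]
tcp_rot: [3.141, -0.0, 0.401]
contact_force: [1.8, -0.5, -0.9]
opening: 0.999
```

Emit:
drive_tool(targets=[0.25,-0.29,0.045,0,0,0,1,0.25,-0.29,0.045,0,0,0,1,0.25,-0.29,0.045,0,0,0,1,0.25,-0.29,0.045,0,0,0,1,0.25,-0.29,0.045,0,0,0,1,0.25,-0.29,0.045,0,0,0,1,0.25,-0.29,0.045,0,0,0,1,0.25,-0.29,0.045,0,0,0,1,0.25,-0.29,0.045,0,0,0,1,0.25,-0.29,0.045,0,0,0,1,0.25,-0.29,0.045,0,0,0,1,0.25,-0.29,0.045,0,0,0,1])

```text
clock: 2.1
eef_pos: [448.7, 240.0, 202.5]
tcp_rot: [3.141, 0.002, 0.403]
contact_force: [0.4, -0.1, 0.4]
opening: 1.001
```

Emit:
drive_tool(targets=[0.0065,-0.008,0.02,0,0,0,1,0.0065,-0.008,0.05,0,0,0,1,0.0065,-0.008,0.08,0,0,0,1,0.0065,-0.008,0.091,0,0,0,1,0.0065,-0.008,0.091,0,0,0,1,0.0065,-0.008,0.091,0,0,0,1])

```text
clock: 2.6
eef_pos: [451.9, 248.9, 112.4]
tcp_rot: [3.141, 0.001, 0.401]
contact_force: [-0.4, 0.9, -0.6]
opening: 1.002
```

```bash
python3 - <<'E'
from h import *
t=shot('top','t1.png')['color'];s=shot('side','s1.png')['color']
a=cv2.resize(t[240:320,170:290],None,fx=3.3,fy=3.3,interpolation=2); b=cv2.resize(s[260:360,190:310],None,fx=3.3,fy=3.3,interpolation=2)
im=np.zeros((330,796,3),np.uint8); im[:264,:396]=a; im[:330,400:796]=b; cv2.imwrite('pics/z1.png',im)
d=sense(); print(d['eef_pos'],d['tcp_rot'],d['opening'])
E
```

```text
[452.92456694 249.7904697  113.54559655] [-3.14141626e+00 -1.90135030e-03  4.01117166e-01] 0.9979115242122011
```

View pics/z1.png

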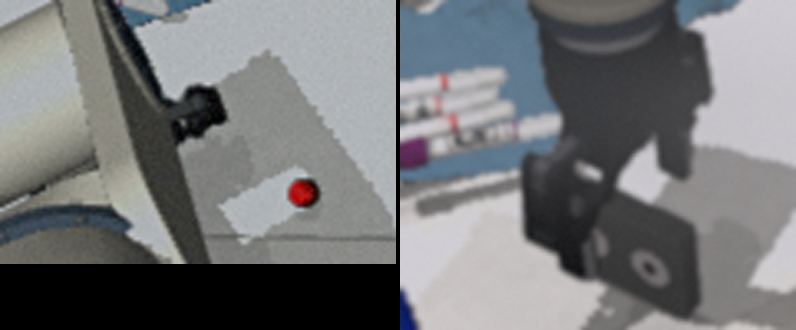

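The side view shows the jaws straddling the cassette (finger at crop (560,210), far finger at (680,130)). Closing, then lifting.

Emit:
drive_tool(targets=[0,0,0.001,0,0,0,0,0,0,0.001,0,0,0,0,0,0,0.001,0,0,0,0,0,0,0.001,0,0,0,0,0,0,0.001,0,0,0,0,0,0,0.001,0,0,0,0,0,0,0.001,0,0,0,0,0,0,0.001,0,0,0,0,0,0,0.001,0,0,0,0,0,0,0.001,0,0,0,0], force=50)

```text
clock: 3.53
eef_pos: [452.2, 250.0, 111.3]
tcp_rot: [-3.142, -0.0, 0.402]
contact_force: [-0.5, -0.3, 6.3]
opening: 0.205
```

Emit:
drive_tool(targets=[0,0,-0.03,0,0,0,0,0,0,-0.07,0,0,0,0,0,0,-0.11,0,0,0,0,-0.01,0.035,-0.12,0,0,0.05,0,-0.02,0.07,-0.12,0,0,0.1,0,-0.03,0.105,-0.12,0,0,0.15,0,-0.04,0.14,-0.12,0,0,0.2,0,-0.05,0.175,-0.12,0,0,0.25,0,-0.055,0.21,-0.12,0,0,0.294,0,-0.06,0.245,-0.12,0,0,0.294,0,-0.065,0.28,-0.12,0,0,0.294,0,-0.065,0.293,-0.12,0,0,0.294,0])

```text
clock: 4.53
eef_pos: [507.4, -48.7, 230.9]
tcp_rot: [3.141, -0.0, 0.106]
contact_force: [-1.0, -0.0, -1.4]
opening: 0.202
```

Emit:
drive_tool(targets=[0,0,0,0,0,0,0,0,0,0,0,0,0,0,0,0,0,0,0,0,0])

```text
clock: 4.78
eef_pos: [506.3, -44.3, 230.6]
tcp_rot: [-3.141, 0.001, 0.108]
contact_force: [-0.0, -0.2, -2.0]
opening: 0.203
```

Emit:
drive_tool(targets=[0,0,0.03,0,0,0,0,0,0,0.06,0,0,0,0,0,0.001,0.065,0,0,0,0,0,0.001,0.065,0,0,0,0,0,0.001,0.065,0,0,0,0])

```text
clock: 5.2
eef_pos: [507.1, -45.4, 166.6]
tcp_rot: [-3.141, 0.0, 0.109]
contact_force: [0.0, -0.6, -0.6]
opening: 0.201
```

```bash
python3 - <<'E'
from h import *
t=shot('top','t2.png')['color'];s=shot('side','s2.png')['color']
a=cv2.resize(t[220:305,300:410],None,fx=3.6,fy=3.6,interpolation=2); b=cv2.resize(s[200:300,310:430],None,fx=3.3,fy=3.3,interpolation=2)
im=np.zeros((330,796,3),np.uint8); im[:306,:396]=a; im[:330,400:796]=b; cv2.imwrite('pics/z2.png',im)
d=sense(); print(d['eef_pos'],d['tcp_rot'],d['opening'])
E
```

```text
[507.88108174 -45.81245751 167.48575476] [ 3.14122576e+00 -2.05735167e-03  1.08431492e-01] 0.19878517481540817
```

View pics/z2.png

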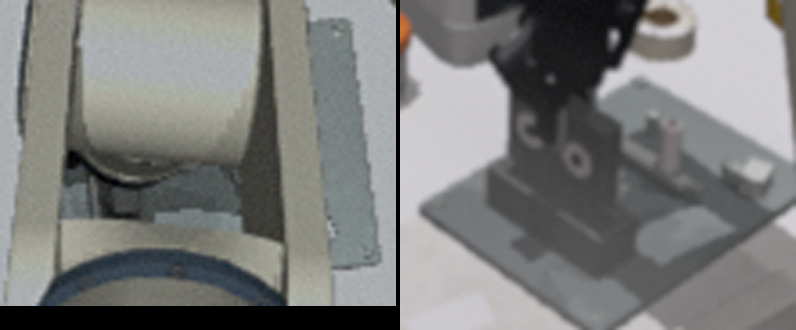

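The side view shows the cassette standing just over the slot block, in line with it (block edge from crop (488,165) to (630,235), cassette from 510 to 622). Going down gently.

Emit:
drive_tool(targets=[0,0,0.004,0,0,0,0,0,0,0.008,0,0,0,0,0,0,0.011,0,0,0,0,0,0,0.014,0,0,0,0,0,0,0.014,0,0,0,0])

```text
clock: 5.72
eef_pos: [506.6, -46.2, 151.5]
tcp_rot: [-3.141, 0.001, 0.108]
contact_force: [-0.3, -0.4, -1.0]
opening: 0.204
```

Emit:
drive_tool(targets=[0,0,0.003,0,0,0,0,0,0,0.006,0,0,0,0,0,0,0.009,0,0,0,0,0,0,0.009,0,0,0,0])

```text
clock: 6.05
eef_pos: [506.7, -46.1, 142.4]
tcp_rot: [-3.141, 0.001, 0.108]
contact_force: [0.2, 0.3, -1.8]
opening: 0.202
```

Emit:
drive_tool(targets=[0,0,0.004,0,0,0,0,0,0,0.008,0,0,0,0,0,0,0.011,0,0,0,0,0,0,0.013,0,0,0,0,0,0,0.015,0,0,0,0,0,0,0.016,0,0,0,0,0,0,0.016,0,0,0,0])

```text
clock: 6.63
eef_pos: [506.9, -46.1, 126.8]
tcp_rot: [-3.142, 0.0, 0.108]
contact_force: [-0.7, 0.5, -1.5]
opening: 0.203
```

Emit:
drive_tool(targets=[0,0,0.001,0,0,0,0,0,0,0.002,0,0,0,0,0,0,0.003,0,0,0,0,0,0,0.003,0,0,0,0])

```text
clock: 6.97
eef_pos: [507.2, -46.1, 125.3]
tcp_rot: [3.142, -0.0, 0.108]
contact_force: [-5.7, 0.7, 16.5]
opening: 0.202
```

Floor reached (16 N up, TCP height 125.3 as predicted). Releasing and rising.

Emit:
drive_tool(targets=[0,0,-0.002,0,0,0,0,0,0,-0.002,0,0,0,0.6,0,0,-0.002,0,0,0,0.6,0,0,-0.002,0,0,0,0.6,0,0,-0.002,0,0,0,0.6,0,0,-0.002,0,0,0,0.6,0,0,-0.03,0,0,0,0.6,0,0,-0.06,0,0,0,0.6,0,0,-0.09,0,0,0,0.6,0,0,-0.09,0,0,0,0.6])

```text
clock: 7.8
eef_pos: [509.6, -46.4, 218.9]
tcp_rot: [3.14, -0.007, 0.108]
contact_force: [1.4, 0.0, -0.2]
opening: 0.599
```

```bash
python3 - <<'E'
from h import *
s=shot('side','s3.png')['color']
b=cv2.resize(s[200:300,310:440],None,fx=5,fy=5,interpolation=2); cv2.imwrite('pics/z3.png',b)
d=sense(); print(d['eef_pos'],d['tcp_rot'],d['opening'],d['contact_force'])
dd=load('side')
# predicted top corners of homed cassette
th=.108;R=np.array([[np.cos(th),-np.sin(th)],[np.sin(th),np.cos(th)]])
for z in(84,70):
  print(z,[tuple(np.round((np.array(proj(dd,[*(np.array([507,-45.8])+R@[a,b_]),z]))-[310,200])*5).astype(int)) for a in(-45,45) for b_ in(-9,9)])
E
```

```text
[508.75840624 -46.3455923  216.77270743] [ 3.14044803 -0.00561955  0.10781384] 0.5971345981919027 [ 1.14044584  0.55572165 -0.42308118]
84 [(np.int64(335), np.int64(265)), (np.int64(307), np.int64(283)), (np.int64(191), np.int64(174)), (np.int64(163), np.int64(190))]
70 [(np.int64(333), np.int64(289)), (np.int64(305), np.int64(307)), (np.int64(190), np.int64(198)), (np.int64(162), np.int64(214))]
```

View pics/z3.png

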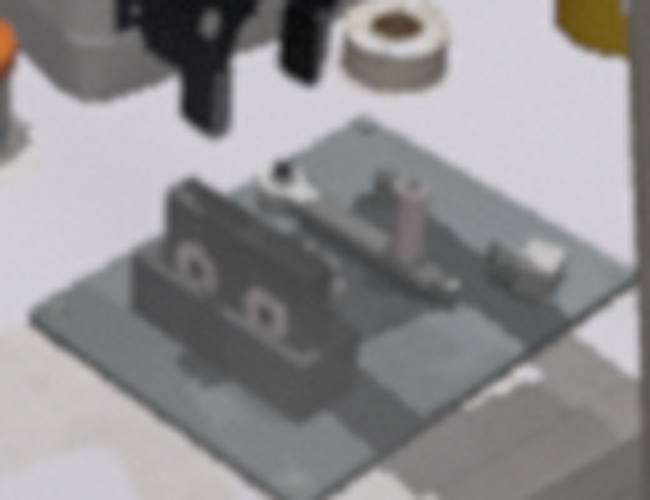

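The cassette is home: its top corners at crop (170,190) and (335,270) match the predicted (163,190) and (335,265). The arm is still at rest, with the post top at crop (410,185). Next I'll go above the post, jaws across the unit's y.

Emit:
drive_tool(targets=[-0.006,0.035,0,0,0,0,0.55,-0.011,0.07,0,0,0,0,0.55,-0.016,0.0945,0,0,0,0,0.55,-0.016,0.0945,0.03,0,0,0,0.55,-0.016,0.0945,0.06,0,0,0,0.55,-0.016,0.0945,0.065,0,0,0,0.55,-0.016,0.0945,0.065,0,0,0,0.55,-0.016,0.0945,0.065,0,0,0,0.55])

```text
clock: 8.52
eef_pos: [501.1, -141.6, 149.0]
tcp_rot: [-3.141, 0.001, 0.108]
contact_force: [0.1, 0.4, -0.1]
opening: 0.552
```

Emit:
drive_tool(targets=[0,0,0.02,0,0,0,0.55,0,0,0.04,0,0,0,0.55,0,0,0.042,0,0,0,0.55,0,0,0.042,0,0,0,0.55,0,0,0.042,0,0,0,0,0,0,0.042,0,0,0,0,0,0,0.042,0,0,0,0,0,0,0.042,0,0,0,0,0,0,0.042,0,0,0,0,0,0,0.042,0,0,0,0], force=40)

```text
clock: 9.35
eef_pos: [502.1, -142.2, 108.4]
tcp_rot: [3.141, -0.002, 0.108]
contact_force: [-0.4, -1.2, 7.8]
opening: 0.171
```

Emit:
drive_tool(targets=[0.0001,0.0041,0,0,0,-0.05,0,0.0004,0.0082,0,0,0,-0.1,0,0.0009,0.0123,0,0,0,-0.15,0,0.0016,0.0163,0,0,0,-0.2,0,0.0025,0.0203,0,0,0,-0.25,0,0.0037,0.0242,0,0,0,-0.3,0,0.005,0.0281,0,0,0,-0.35,0,0.0065,0.0319,0,0,0,-0.4,0,0.0082,0.0357,0,0,0,-0.45,0,0.01,0.0393,0,0,0,-0.5,0,0.0117,0.0422,0,0,0,-0.54,0,0.0117,0.0422,0,0,0,-0.54,0])

```text
clock: 10.35
eef_pos: [517.5, -182.1, 108.3]
tcp_rot: [-3.14, -0.001, 0.649]
contact_force: [-3.3, 7.9, 12.8]
opening: 0.171
```

Emit:
drive_tool(targets=[0,0,0,0,0,0,0,0,0,0,0,0,0,0,0,0,0,0,0,0,0,0,0,0,0,0,0,0,0,0,0,0,0,0,0,0,0,0,0,0,0,0])

```text
clock: 10.85
eef_pos: [517.3, -181.8, 108.3]
tcp_rot: [-3.14, -0.001, 0.647]
contact_force: [-3.3, 5.8, 11.4]
opening: 0.168
```

```bash
python3 - <<'E'
from h import *
s=shot('side','s4.png')['color']
b=cv2.resize(s[180:300,310:450],None,fx=5,fy=5,interpolation=2); cv2.imwrite('pics/z4.png',b)
d=sense(); print(d['eef_pos'],d['tcp_rot'],d['opening'],d['contact_force'])
v=d['eef_pos'][:2]-np.array([582.8,-133]); print('angle',np.arctan2(-v[1],-v[0])-.108, np.linalg.norm(v))
E
```

```text
[ 517.25395963 -181.78472198  108.29689079] [-3.14046000e+00 -6.00233764e-04  6.46818425e-01] 0.17067877299553963 [-3.09005041  6.894037   11.3617536 ]
angle 0.5318313761161508 81.7082156668895
```

View pics/z4.png

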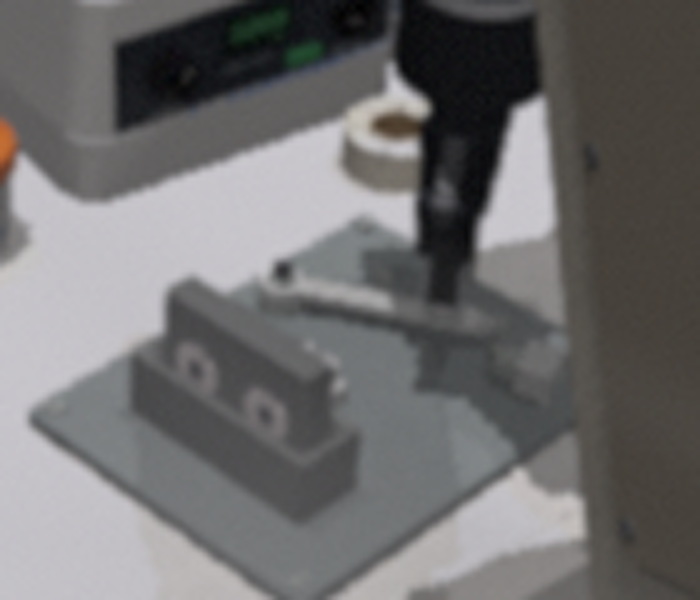

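The arm has swung over (hinge at crop (280,275), free end at (490,330)) with the fingers on the post, and the cassette is still home. Handing in.

```bash
python3 -c "
from rig import *
print(sign_off())"
```

```text
the job is handed in; nothing more can be done
None
```

The cassette is home in its slot and let go, and the tension arm is held past the click with the gripper still on its post. I handed the job in at about 11 s; no verdict was reported.

- **Cassette:** it went down without jamming. The floor pushed back with 16 N at the expected height (tool at 125.3 mm). After release, its top corners in the side view were within about 2 px of where a homed cassette should be.
- **Tension arm:** I gripped the post at 40 N and swung it along its arc. The tool position puts the arm at about 0.53 rad, 81.7 mm from the hinge against the 82 mm given. The reading was steady, with about 7.5 N of sideways force on the tool from the spring.
- **Not confirmed:** in the last picture I couldn't see the pawl well enough to tell that it had snapped back. I'm inferring it from the arm being well past the 0.39 rad click. The force sensor also read about 11 N upward while holding, 8 N of it already there when the grip closed. I did not trace where it comes from.
- **Other items:** no path came near any of them. I did not measure their positions again at the end.

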